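# Seat a glass drying column in its V bracket and secure it

## Task

Mount the glass drying column with the orange beads in the V bracket: stand it on the worktop in front of the white V and push it gently home until it bears evenly on both V faces, with no side force left, keeping it pressed there at some 8 N for a second before letting go. Then swing the retaining arm by its red knob across the column to its stop and leave it shut. It is glass: never press it against the bracket with more than 20 N, keep it upright, and leave the other things where they are.

Things in the scene. Friction and masses are not known exactly. Their poses are not given: they have to be found in the camera images.
- column: Glass drying column, closed, round, upright, 178 mm tall, 0.25-0.45 kg. Origin: centre of its underside; z up its axis; yaw means nothing. From below: smooth black foot cap 46 mm across (to 20 mm high; friction 0.15), glass tube 40 mm across with orange beads (to 146), black top cap 44 mm across (146 to 168; grip here from above), white hose barb 11 mm thick (to 178). Grip 35 N: it swings if less.
- bracket: Fixed grey bracket with a V jaw of aluminium with white faces. Origin: on the worktop at the middle of the range where the column's axis can come to rest; x points into the V (the pushing direction), y left, z up. The column stands on the bare worktop. Rods, foot, upright and lock screw lie behind the jaw: x = 48 to 170 mm, y within 42 mm, to 125 mm high. Mind the stool leg at its right rear.
- seat_mid (a point): 85 mm above the bracket's origin. The jaw slides on rods along x and is locked firmly at an unmeasured setting d, anywhere from -12 to +12 mm: feel or look for it. A column bearing on both V faces has its axis at x = d, y = 0. Rigid upright faces of slippery plastic (friction 0.1), 45 degrees either side of x, mouth 70 mm wide, 45 to 125 mm high. Held off centre, it bears on one face only.
- pin_mid (a point): Where the upright hinge pin of the retaining arm stands if d = 0: at (-18, -56, 91) mm in the bracket's frame; the real pin is at (-18 + d, -56). Arm: flat bar, 84 to 98 mm high, 10 mm thick, running 18 mm in front of the pin. Shut, its red upright knob (16 mm across, 105 to 150 mm high) is at (-36 + d, +36) and a sprung slippery pad halfway on the bar bears on the column.
- gate (a joint): Angle of the retaining arm, rad: 0 = shut on its stop, the bar pointing along the bracket's +y across the front of the column; grows as it opens, turning counter-clockwise from above about the pin (pi/2: bar along the bracket's -x). Starts open, 1.15 to 1.4. It stays where it is left: hinge friction 0.5 N m, 5.5 N at the knob; from about 0.12 rad the pad adds up to 4 N more.
- beaker: Glass beaker, 70 mm in diameter, 90 mm tall, standing on the worktop; origin at the centre of its underside. To be left alone.
- jar: White powder jar with a white lid, 58 mm in diameter, 87 mm tall, standing on the worktop; origin at the centre of its underside. To be left alone.
- dropper: Small amber bottle with a black cap, 34 mm in diameter, 82 mm tall, beside the bracket; origin at the centre of its underside. To be left alone.

How it is judged (in metres and radians):
On the way, in this order (a step that is already met when the one before it is completed fails the run):
1. with the arm still open, the column stands upright on the worktop and is pressed against both V faces at once, at least 1.2 N on each, for 0.4 s (contact force between column and jaw_c0 above 1.2 N and contact force between column and jaw_c1 above 1.2 N and value of joint gate above 0.9 rad and height (world z) of column below 0.004 m and angle between column's own z axis and vertical below 0.05 rad), for 0.4 s.
2. the retaining arm is shut to its stop (value of joint gate below 0.04 rad), for 0.2 s.
At the end, for the whole second after the job is handed in: The arm is shut to within 0.04 rad of its stop; the column stands upright (within 2 degrees) on the worktop, at rest, centred in the V within 2 mm and bearing on both faces (0.3 N or more on each) (value of joint gate below 0.04 rad and y of column in the frame of bracket between -0.002 and 0.002 m and x of column in the frame of bracket between -0.015 and 0.015 m and contact force between column and jaw_c0 above 0.3 N and contact force between column and jaw_c1 above 0.3 N and height (world z) of column below 0.003 m and angle between column's own z axis and vertical below 0.035 rad and linear speed of column below 0.01 m/s); the robot touches nothing.
It fails at once if the column is pressed against the bracket, its jaw or its arm with more than 20 N (contact force between column and bracket above 20 N).
It fails at once if the column is tipped by more than 15 degrees (angle between column's own z axis and vertical above 0.26 rad).
It fails at once if the beaker, the jar or the amber bottle is moved by more than 15 mm (distance of any of beaker, jar, dropper from where it was at the start of the episode above 0.015 m).
It also fails if it takes over 72 s, if anything falls off the work surface, if the arm or the gripper's body presses on something with over 40 N, if the wrist force passes 120 N, or if a joint passes its speed limit or range.

## Robot

A 6-joint arm with a two-finger parallel gripper is mounted at the origin on a cart in front of the work surface, level with it; the furniture and walls round the work are solid. World frame = base frame: x ahead of the robot, y to its left, z up, the work surface at z = 0. Lengths are in m, angles in degrees, forces in N, time in s.
With the tool pointing down it reaches from about 0.3 to 0.75 m from the base axis. Payload 8.5 kg.
Tool frame: the origin (TCP) lies midway between the tips of the shut fingers; the grasp point (between the pads) lies env.tcp_to_grasp behind it (env.tcp_to_grasp is the distance from the TCP to the grasp point, in m); z points along the fingers, y is the line along which they close (so a half turn about z gives the same grasp; the last joint's range is limited). The gripper opens to 85 mm and grips with 20 to 120 N. Pads are 22 mm wide; open, the fingers measure 114 mm over their backs; the gripper's body (76 mm by 85 mm) begins 54 mm behind the grasp point. The pads swing forward as they close: fully open they stand 13 mm farther back than shut.
Start: joints at [63.753, 21.807, 74.336, -0, 83.858, -12.336], TCP at [0.132, 0.534, 0.231] pointing down, gripper open.
Joint ranges: [-178.18, 178.18], [-50.72, 133.34], [12.68, 142.11], [-81.47, 261.47], [9.98, 163.14], [-165.26, 165.26]. Speed limits (degrees/s): [136.94, 136.94, 180, 180, 180, 180].

## Interface

Orientations are given as a 3x3 rotation matrix whose columns are the frame's x, y, z axes.
In Python, from rig import observe, optics, job, env gives the robot as it stands. The module is installed in compiled form; this text tells all that it offers.
- The arm moves only by the shell command python3 -m jog 'ROWS' [FORCE]. ROWS is JSON, a list of rows, each a list of 7 numbers: the turn, a rotation vector about the tool's x, y, z in rad, then the shift along the tool's x, y, z in m, then the opening in per cent of the stroke, from 0 (shut) to 100 (fully open). A call has 1 to 10 rows; each row shifts and turns the commanded pose from where the row before left it, along the tool's axes as they then stand; what a row does not reach is not made up. A row lasts 1/8 s, in which the tool goes at most 62.5 mm and 10.7 degrees, less where a joint would pass 70% of its speed; a pose out of reach is approached as far as the arm can. A call is refused whole if a number of a shift passes 0.0625 or a number of a turn 0.188, either way. A call with a gripper value outside its range is refused whole. The fingers move at their own pace and stop on an object; FORCE is the grip in N (left out, the last holds). Time passes only in rows, so rows that do not move let the fingers close. It gives the time, the measured TCP pose, the force, the opening and the grip force at its end, in the units of the state.
- observe(): the state, without advancing time (a new reading comes with each control period).
- optics.get_image(name): name is "scene" or "side" or "wrist"; returns a dict with "pixels" (400x640x3 uint8, red, green, blue), "mtx" (3x3 intrinsics, pixels), "rvec" (rotation vector, rad) and "tvec" (3), from world to camera coordinates, as OpenCV has them. Camera axes: x right, y down, z forward; pixel columns grow to the right and rows downward; lengths in m; the calibration is good to about 2 mm. The wrist camera is an equidistant fisheye: a pixel r from the principal point sees the ray r / f radians off the axis. A picture is of the moment at which its call begins. There is no depth.
- job.close_job(): hands the job in; it is judged then, once.
The state is a dict: "time_s": time; "q": joint angles; "qvel": joint speeds; "joint_efforts": joint torques, N m; "position": TCP position; "tool_rot": TCP orientation; "ft_force": force on the tool from outside, world axes, zero at the start; "wrist_torque": the same for the moment, N m; "grip_width": finger opening in m; "gripper_force": force on a finger pad.
Only numpy, scipy, OpenCV 4.12 (cv2) and the standard library are available. Lean on these libraries where they do the work, as an engineer would, in place of code of your own. Each camera call takes 0.05 s, during which the arm holds its last target. There are 200 camera calls.

## Working session

There is one attempt and no reset: what is moved stays moved. The work goes in short steps, Python scripts to look and compute and a shell command to move; the robot and the scene stay as the last step left them, time stands still between calls to the robot, and variables do not carry over. Pictures are saved under pics/ and viewed, at most 10 in all, crops included, and the job is handed in when it is done.

```bash
mkdir -p pics
cat > h.py <<'E'
import numpy as np, cv2
from rig import observe, optics, job, env
def shot(n,f):
    d=optics.get_image(n); cv2.imwrite('pics/'+f,d['pixels'][:,:,::-1]); np.savez('pics/'+f[:-4],**d); return d
def ray(d,u,v):
    R=cv2.Rodrigues(np.asarray(d['rvec'],float))[0]; t=np.asarray(d['tvec'],float).ravel()
    k=np.linalg.inv(d['mtx'])@[u,v,1]
    return -R.T@t, R.T@k
def onz(d,u,v,z):
    c,r=ray(d,u,v); return c+r*(z-c[2])/r[2]
def proj(d,p):
    return cv2.projectPoints(np.array([p],float),np.asarray(d['rvec'],float),np.asarray(d['tvec'],float),np.asarray(d['mtx'],float),None)[0].ravel()
E
python3 - <<'E'
from h import *
np.set_printoptions(precision=4,suppress=True)
for n in ('scene','side'):
    d=shot(n,n+'1.png'); print(n,d['mtx'].tolist(),ray(d,320,200))
print(observe(),env.tcp_to_grasp)
E
```

```text
scene [[414.1107638275998, 0.0, 317.6589652425283], [0.0, 414.1107638275998, 205.50797268116423], [0.0, 0.0, 1.0]] (array([ 0.0927, -0.2752,  0.8648]), array([ 0.5043,  0.3366, -0.7953]))
side [[477.61324989510626, 0.0, 322.4898030842015], [0.0, 477.61324989510626, 200.83025084105], [0.0, 0.0, 1.0]] (array([-0.0117, -0.535 ,  1.0415]), array([ 0.4435,  0.4639, -0.767 ]))
{'time_s': 0.1, 'q': array([ 63.7535,  21.839 ,  74.3784,  -0.0004,  83.8601, -12.3337]), 'qvel': array([ 0.0083, -0.0862, -0.1837, -0.0011,  0.0434,  0.1114]), 'joint_efforts': array([  0.0033, -44.9224, -23.1659,  -0.0002,   0.0037,   0.    ]), 'position': array([0.1321, 0.5336, 0.2308]), 'tool_rot': array([[-0.9707,  0.2404, -0.0006],
       [ 0.2404,  0.9707, -0.0012],
       [ 0.0003, -0.0013, -1.    ]]), 'ft_force': array([-0.7579,  0.0039, -0.2333]), 'wrist_torque': array([ 0.0168, -0.0069,  0.0002]), 'gripper_force': 0.0, 'grip_width': 0.08560413268178879} 0.0187
```

View pics/scene1.png

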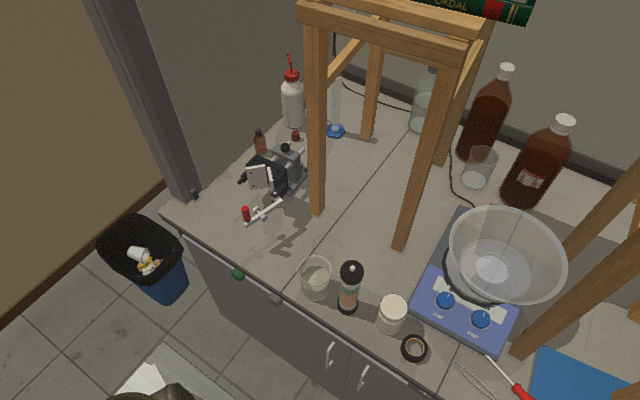

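View pics/side1.png

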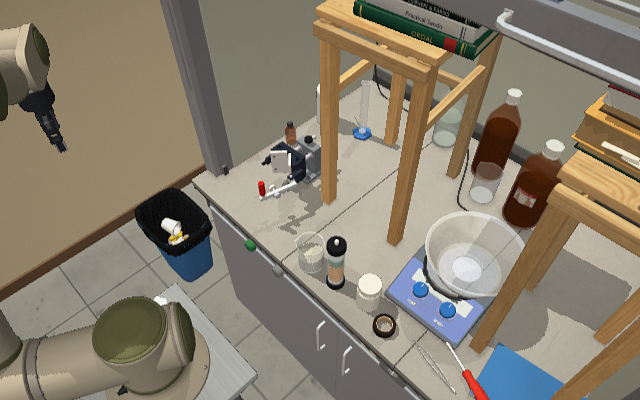

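The column (scene ≈ 348,287) stands between the beaker (316,278) and the jar (391,314). The bracket is at about (275,175), with the red knob at (246,213). I'll enlarge these areas.

Run:
```python
from h import *
a=cv2.imread('pics/scene1.png');b=cv2.imread('pics/side1.png')
f=lambda i,x,y:cv2.resize(i[y:y+75,x:x+100],(400,300),interpolation=cv2.INTER_CUBIC)
cv2.imwrite('pics/c1.png',np.vstack([np.hstack([f(a,225,140),f(b,245,125)]),np.hstack([f(a,310,250),f(b,295,228)])]))
```

```text
(no output)
```

View pics/c1.png

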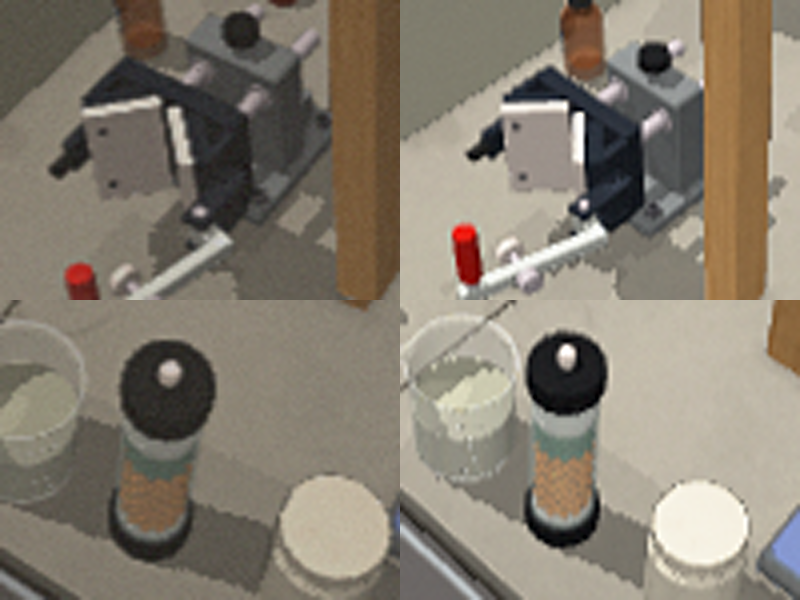

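```bash
cat >> h.py <<'E'
def tri(a,pa,b,pb):
    c1,r1=ray(a,*pa);c2,r2=ray(b,*pb);r1/=np.linalg.norm(r1);r2/=np.linalg.norm(r2)
    s=np.linalg.lstsq(np.c_[r1,-r2],c2-c1,rcond=None)[0]
    p,q=c1+s[0]*r1,c2+s[1]*r2
    return (p+q)/2,np.linalg.norm(p-q)
E
python3 - <<'E'
from h import *
np.set_printoptions(precision=4,suppress=True)
a=np.load('pics/scene1.npz');b=np.load('pics/side1.npz')
P={'barb':((170,369),(566,350)),'knob':((80,270),(464,232)),'pin':((200,211),(582,205)),'Ltf':((84,116),(502,111)),'Ltr':((163,101),(569,107)),'Lbf':((97,199),(510,190)),'screw':((240,22),(655,50)),'barend':((222,238),(598,236)),'hub':((206,228),(594,228)),'Rtf':((185,112),(584,118)),'pad':((125,280),(510,250))}
for k,(p,q) in P.items():
    o=(310,250,295,228) if k=='barb' else (225,140,245,125)
    dy=300 if k=='barb' else 0
    print(k,*tri(a,(o[0]+p[0]/4,o[1]+(p[1]-dy)/4),b,(o[2]+(q[0]-400)/4,o[3]+(q[1]-dy)/4)))
E
```

```text
barb [ 0.4303 -0.1232  0.1814] 0.00023954868281680447
knob [0.4397 0.1507 0.1469] 0.0014289013058542696
pin [0.5291 0.1421 0.1105] 0.0013318123242295765
Ltf [0.543  0.2393 0.1194] 0.00014651968921869656
Ltr [0.5689 0.1977 0.1346] 0.0006503249651654737
Lbf [0.5471 0.2477 0.0305] 0.0007316314636532638
screw [0.6589 0.2093 0.1197] 0.000888835582782392
barend [0.5347 0.1336 0.0833] 0.0035193104499377068
hub [0.5567 0.1653 0.048 ] 0.0014104670972468032
Rtf [0.5644 0.1769 0.1421] 0.0008331894422755172
pad [0.4732 0.1531 0.0996] 0.0014676348911002294
```

Run:
```python
from h import *
np.set_printoptions(precision=4,suppress=True)
a=np.load('pics/scene1.npz');b=np.load('pics/side1.npz')
P={'barb':((170,369),(566,350),.178),'knob':((80,268),(464,230),.15),'pin':((200,211),(582,205),.105),'Ltf':((84,116),(502,111),.125),'Ltr':((163,101),(569,107),.125),'Lbf':((97,199),(510,190),.045),'Rtf':((185,112),(584,118),.125),'screw':((240,18),(655,46),.125),'barend':((230,236),(604,232),.098)}
for k,(p,q,z) in P.items():
    o=(310,250,295,228) if k=='barb' else (225,140,245,125)
    dy=300 if k=='barb' else 0
    print(k,onz(a,o[0]+p[0]/4,o[1]+(p[1]-dy)/4,z)[:2],onz(b,o[2]+(q[0]-400)/4,o[3]+(q[1]-dy)/4,z)[:2])
```

```text
barb [ 0.4318 -0.1224] [ 0.4322 -0.1215]
knob [0.44   0.1498] [0.4384 0.1494]
pin [0.533  0.1453] [0.5315 0.1459]
Ltf [0.5397 0.2355] [0.5396 0.2346]
Ltr [0.5755 0.2041] [0.5747 0.2053]
Lbf [0.5388 0.2385] [0.5395 0.2366]
Rtf [0.576  0.1878] [0.5748 0.1902]
screw [0.6571 0.2077] [0.6584 0.2083]
barend [0.5322 0.1234] [0.5296 0.1225]
```

Run:
```python
from h import *
np.set_printoptions(precision=4,suppress=True)
a=np.load('pics/scene1.npz');b=np.load('pics/side1.npz')
print('legs',onz(a,310,213,0),onz(a,323,217,0),onz(b,322,203,0),onz(b,336,205,0),onz(a,392,247,0),onz(a,404,252,0))
print('stool top corners',tri(a,(298,20),b,(318,27)),tri(a,(468,66),b,(438,83)))
d=shot('wrist','w1.png');print(d['mtx'],ray(d,*d['mtx'][:2,2]))
```

```text
legs [0.5919 0.0886 0.    ] [0.6002 0.0541 0.    ] [0.5867 0.083  0.    ] [0.6097 0.05   0.    ] [ 0.6204 -0.1333  0.    ] [ 0.6243 -0.1637  0.    ]
stool top corners (array([0.6219, 0.1261, 0.5006]), np.float64(0.01445177392157936)) (array([ 0.6508, -0.1613,  0.5011]), np.float64(0.003314528282223828))
[[309.7069   0.     315.931 ]
 [  0.     309.7069 197.1484]
 [  0.       0.       1.    ]] (array([0.0586, 0.552 , 0.3735]), array([ 0.288 , -0.0738, -0.9548]))
```

```bash
python3 - <<'E'
from h import *
a=np.load('pics/scene1.npz');b=np.load('pics/side1.npz')
print(onz(a,185,205,0),onz(a,198,196,0),onz(b,215,178,0),onz(b,229,171,0),onz(a,162,215,0),onz(a,340,60,0.3))
E
python3 -m jog '[[0,0,0.182,0,0,0,100],[0,0,0.182,0,0,0,100],[0,0,0.182,0,0,0,100],[0,0,0.182,0,0,0,100],[0,0,0.182,0,0,0,100],[0,0,0.182,0,0,0,100],[0,0,0.182,0,0,0,100],[0,0,0,0,0,0,100]]'
```

```text
[0.43008403 0.37235199 0.        ] [0.47076428 0.36526021 0.        ] [0.42880871 0.37436405 0.        ] [0.47570121 0.3679724  0.        ] [0.374099   0.39807032 0.        ] [0.81163835 0.15198414 0.3       ]
time_s: 1.15
position: [0.1322, 0.5338, 0.2311]
tool_rot: [[-0.056, 0.998, -0.0], [0.998, 0.056, -0.0], [-0.0, -0.0, -1.0]]
ft_force: [0.3, -0.9, 0.1]
grip_width: 0.0853
gripper_force: 0.0
```

```bash
python3 -m jog '[[0,0,0,-0.0484,0.017,-0.0117,100],[0,0,0,-0.0484,0.017,-0.0117,100],[0,0,0,-0.0484,0.017,-0.0117,100],[0,0,0,-0.0484,0.017,-0.0117,100],[0,0,0,-0.0484,0.017,-0.0117,100],[0,0,0,-0.0484,0.017,-0.0117,100],[0,0,0,-0.0205,0.054,0,100],[0,0,0,-0.0205,0.054,0,100],[0,0,0,-0.0205,0.054,0,100],[0,0,0,-0.0205,0.054,0,100]]'
python3 -m jog '[[0,0,0,0,0,0,100],[0,0,0,0,0,0,100]]'
python3 - <<'E'
from h import *
d=shot('wrist','w2.png');print(observe()['q'])
E
```

```text
time_s: 2.4
position: [0.4715, 0.1782, 0.3015]
tool_rot: [[-0.058, 0.998, 0.0], [0.998, 0.058, 0.0], [0.0, 0.0, -1.0]]
ft_force: [-0.8, 1.2, 0.5]
grip_width: 0.0851
gripper_force: 0.0
time_s: 2.65
position: [0.4694, 0.1792, 0.3013]
tool_rot: [[-0.056, 0.998, -0.001], [0.998, 0.056, 0.0], [0.0, -0.001, -1.0]]
ft_force: [0.5, 0.3, -0.0]
grip_width: 0.0857
gripper_force: 0.0
[7.40844464e+00 1.44663819e+01 7.35812734e+01 4.86612276e-03
 9.19597073e+01 4.17629286e+00]
```

View pics/w2.png

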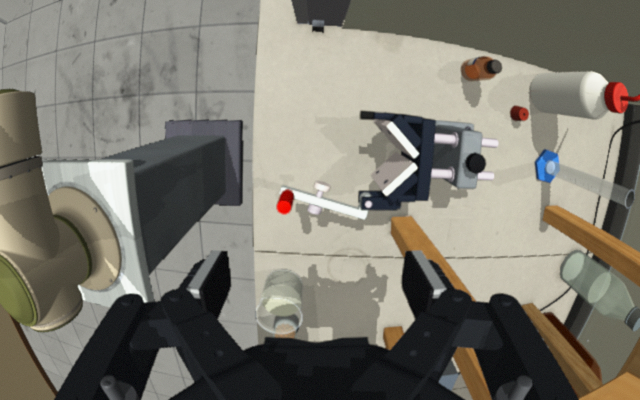

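The wrist view shows the V from above: white face tops at about (405,140) and (400,180), meeting at (416,160). It also shows the pin (368,205), the knob (285,202) and the lock screw (476,162). I'll zoom in.

Run:
```python
from h import *
a=cv2.imread('pics/w2.png')
cv2.imwrite('pics/c2.png',cv2.resize(a[105:225,350:480],None,fx=5,fy=5,interpolation=cv2.INTER_CUBIC)[:, :])
```

```text
(no output)
```

View pics/c2.png

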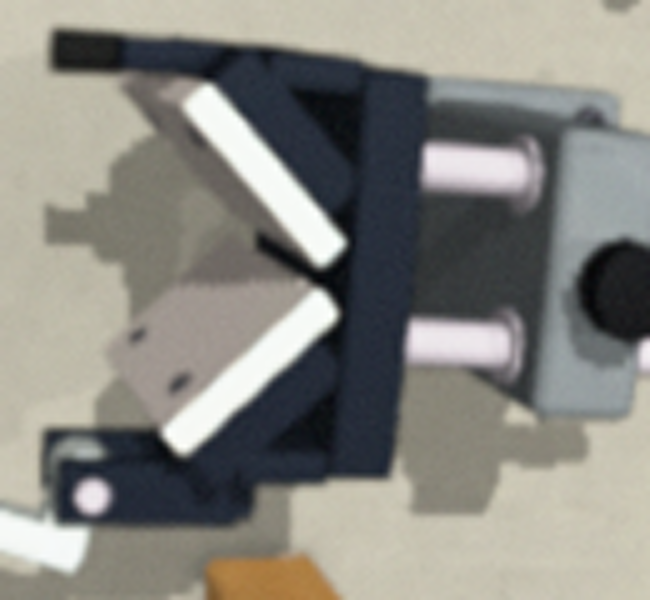

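```bash
cat >> h.py <<'E'
def fonz(d,u,v,z):
    R=cv2.Rodrigues(np.asarray(d['rvec'],float))[0]; t=np.asarray(d['tvec'],float).ravel(); m=d['mtx']
    x=np.array([(u-m[0,2])/m[0,0],(v-m[1,2])/m[1,1]]); th=np.hypot(*x)
    r=R.T@np.r_[x/th*np.sin(th),np.cos(th)]; c=-R.T@t
    return c+r*(z-c[2])/r[2]
E
python3 - <<'E'
from h import *
np.set_printoptions(precision=4,suppress=True)
d=np.load('pics/w2.npz')
g=lambda x,y,z:fonz(d,349.6+x/5,104.6+y/5,z)[:2]
L=[g(183,104,.125),g(318,268,.125)];Rr=[g(163,432,.125),g(312,285,.125)]
print(L,Rr,'mouth',np.linalg.norm(L[0]-Rr[0]))
ang=lambda p:np.degrees(np.arctan2(*(p[1]-p[0])[::-1]))
print(ang(L),ang(Rr))
A=np.c_[L[1]-L[0],-(Rr[1]-Rr[0])];s=np.linalg.solve(A,Rr[0]-L[0]);ap=L[0]+s[0]*(L[1]-L[0]);print('apex',ap)
m=(L[0]+Rr[0])/2
w=L[0]-Rr[0];yaw=np.arctan2(-w[0],w[1]);print('mouth yaw',np.degrees(yaw),'mouth mid',m)
for y in (yaw,np.radians((ang(L)+ang(Rr))/2)):
    x=np.array([np.cos(y),np.sin(y)]);print('seat',ap-.02*2**.5*x,m+.0067*x,np.degrees(y))
print('pin',g(92,495,.105),'knob',fonz(d,286,197,.15)[:2],'screw',g(630,290,.125))
b=np.load('pics/side1.npz')
# beads-column check from wrist none
E
```

```text
[array([0.5393, 0.2377]), array([0.5729, 0.2053])] [array([0.5423, 0.1665]), array([0.572 , 0.2014])] mouth 0.07120214309884355
-43.967728989707524 49.61176965544288
apex [0.5742 0.204 ]
mouth yaw 2.4119963873216954 mouth mid [0.5408 0.2021]
seat [0.5459 0.2028] [0.5475 0.2024] 2.4119963873216954
seat [0.5459 0.2026] [0.5475 0.2024] 2.8220203328676767
pin [0.532  0.1448] knob [0.4404 0.1618] screw [0.6512 0.2072]
```

```bash
python3 -m jog '[[0,0,0,-0.0497,-0.009,0,100],[0,0,0,-0.0497,-0.009,0,100],[0,0,0,-0.0497,-0.009,0,100],[0,0,0,-0.0497,-0.009,0,100],[0,0,0,-0.0497,-0.009,0,100],[0,0,0,-0.0497,-0.009,0,100],[0,0,0,0,0,0,100],[0,0,0,0,0,0,100]]'
python3 - <<'E'
from h import *
d=shot('wrist','w3.png')
E
```

```text
time_s: 3.7
position: [0.4317, -0.1204, 0.3019]
tool_rot: [[-0.055, 0.998, 0.001], [0.998, 0.055, 0.0], [-0.0, 0.001, -1.0]]
ft_force: [-0.4, 1.0, -0.2]
grip_width: 0.0849
gripper_force: 0.0
```

View pics/w3.png

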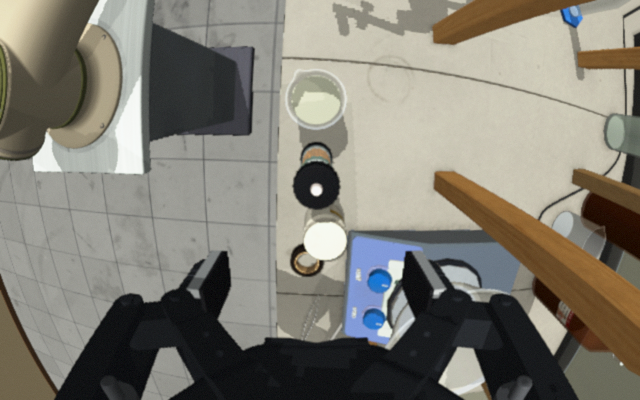

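The barb shows at (316,189), centred between the fingers in x. The jar lid is at (325,240) and the beaker at (316,98).

Run:
```python
from h import *
d=np.load('pics/w3.npz')
print('col',fonz(d,316,189.5,.178),'cap disc',fonz(d,316.5,186,.168),'jar',fonz(d,325,240,.087))
```

```text
col [ 0.43188601 -0.12062239  0.178     ] cap disc [ 0.43233239 -0.12007982  0.168     ] jar [ 0.44849352 -0.21259272  0.087     ]
```

```bash
python3 -m jog '[[0,0,0,0,0,0.05,100],[0,0,0,0,0,0.05,100],[0,0,0,-0.0005,0,0.04,100],[0,0,0,0,0,0.0255,100],[0,0,0,0,0,0,100],[0,0,0,0,0,0,100]]'
python3 -m jog '[[0,0,0,0,0,0,40],[0,0,0,0,0,0,40],[0,0,0,0,0,0,40],[0,0,0,0,0,0,40],[0,0,0,0,0,0,40],[0,0,0,0,0,0,40]]' 35
```

```text
time_s: 4.5
position: [0.4327, -0.1216, 0.1372]
tool_rot: [[-0.055, 0.998, 0.002], [0.998, 0.055, -0.001], [-0.001, 0.002, -1.0]]
ft_force: [0.5, 0.2, 1.0]
grip_width: 0.0853
gripper_force: 0.0
time_s: 5.25
position: [0.4323, -0.1222, 0.1367]
tool_rot: [[-0.054, 0.999, 0.001], [0.999, 0.054, -0.001], [-0.001, 0.001, -1.0]]
ft_force: [-2.0, 0.4, 5.5]
grip_width: 0.0428
gripper_force: 35.2
```

```bash
python3 -m jog '[[0,0,0,0,0,-0.01,40],[0,0,0,0,0,-0.025,40],[0,0,0,0,0,-0.03,40],[0,0,0,0,0,-0.03,40],[0,0,0,0,0,-0.02,40],[0,0,0,0,0,-0.005,40],[0,0,0,0,0,0,40]]'
python3 -m jog '[[0,0,0,0.012,0.0033,0,40],[0,0,0,0.024,0.0066,0,40],[0,0,0,0.036,0.0099,0,40],[0,0,0,0.042,0.0115,0,40],[0,0,0,0.045,0.0123,0,40],[0,0,0,0.045,0.0123,0,40],[0,0,0,0.042,0.0115,0,40],[0,0,0,0.036,0.0099,0,40],[0,0,0,0.024,0.0066,0,40],[0,0,0,0.0124,0.0034,0,40]]'
python3 -m jog '[[0,0,0,0,0,0,40],[0,0,0,0,0,0,40],[0,0,0,0,0,0,40]]'
python3 - <<'E'
from h import *
shot('side','s4.png');d=shot('wrist','w4.png')
a=cv2.imread('pics/s4.png');b=cv2.imread('pics/w4.png')
cv2.imwrite('pics/c4.png',np.hstack([cv2.resize(a[60:260,180:380],(400,400)),cv2.resize(b[60:260,220:420],(400,400))]))
E
```

```text
time_s: 6.12
position: [0.4318, -0.1219, 0.2556]
tool_rot: [[-0.054, 0.999, -0.001], [0.999, 0.054, 0.0], [0.0, -0.001, -1.0]]
ft_force: [0.2, 0.9, -3.7]
grip_width: 0.0429
gripper_force: 36.8
time_s: 7.38
position: [0.5016, 0.2023, 0.2551]
tool_rot: [[-0.056, 0.998, -0.002], [0.998, 0.056, -0.0], [-0.0, -0.002, -1.0]]
ft_force: [-0.8, -0.6, -3.7]
grip_width: 0.0429
gripper_force: 36.7
time_s: 7.75
position: [0.502, 0.1999, 0.2561]
tool_rot: [[-0.053, 0.999, 0.0], [0.999, 0.053, -0.0], [-0.0, 0.0, -1.0]]
ft_force: [1.1, -0.1, -3.1]
grip_width: 0.0429
gripper_force: 36.7
```

View pics/c4.png

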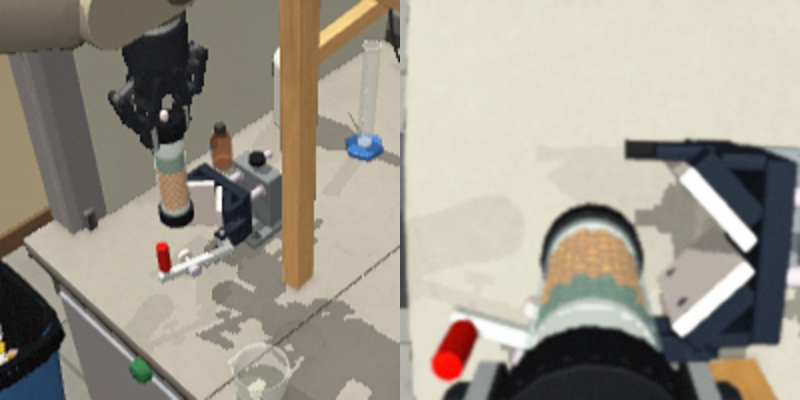

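The side view shows the column held upright at (172,170). The wrist view shows it standing off in front of the V mouth, with the gate arm clear of it. I'll lower it now.

```bash
python3 -m jog '[[0,0,0,0,0,0.015,40],[0,0,0,0,0,0.03,40],[0,0,0,0,0,0.03,40],[0,0,0,0,0,0.025,40],[0,0,0,0,0,0.012,40],[0,0,0,0,0,0.004,40],[0,0,0,0,0,0,40],[0,0,0,0,0,0,40]]'
python3 -m jog '[[0,0,0,0,0,0.001,40],[0,0,0,0,0,0,40],[0,0,0,0,0,0,40]]'
python3 -m jog '[[0,0,0,0,0,0.001,40],[0,0,0,0,0,0,40],[0,0,0,0,0,0,40]]'
```

```text
time_s: 8.85
position: [0.5024, 0.2007, 0.1409]
tool_rot: [[-0.054, 0.999, 0.002], [0.999, 0.054, 0.0], [0.0, 0.002, -1.0]]
ft_force: [0.4, 0.2, -4.0]
grip_width: 0.0429
gripper_force: 36.6
time_s: 9.22
position: [0.5021, 0.2006, 0.1391]
tool_rot: [[-0.054, 0.999, 0.0], [0.999, 0.054, 0.0], [0.0, 0.0, -1.0]]
ft_force: [-0.0, 0.6, -4.8]
grip_width: 0.0429
gripper_force: 36.6
time_s: 9.6
position: [0.502, 0.2006, 0.138]
tool_rot: [[-0.054, 0.999, -0.0], [0.999, 0.054, -0.0], [-0.0, -0.0, -1.0]]
ft_force: [-0.8, 0.5, -4.5]
grip_width: 0.0429
gripper_force: 36.6
```

```bash
python3 -m jog '[[0,0,0,0,0,0.001,40],[0,0,0,0,0,0,40],[0,0,0,0,0,0,40]]'
python3 -m jog '[[0,0,0,0,0,0.0005,40],[0,0,0,0,0,0,40],[0,0,0,0,0,0,40]]'
```

```text
time_s: 9.98
position: [0.502, 0.2006, 0.137]
tool_rot: [[-0.054, 0.999, -0.0], [0.999, 0.054, -0.0], [-0.0, -0.0, -1.0]]
ft_force: [-0.5, 0.2, -4.3]
grip_width: 0.0429
gripper_force: 36.6
time_s: 10.35
position: [0.5021, 0.2007, 0.1368]
tool_rot: [[-0.054, 0.999, 0.0], [0.999, 0.054, 0.0], [0.0, 0.0, -1.0]]
ft_force: [-1.5, 0.3, 1.2]
grip_width: 0.043
gripper_force: 37.1
```

```bash
python3 -m jog '[[0,0,0,0,0.004,0,40],[0,0,0,0,0.008,0,40],[0,0,0,-0.0005,0.009,0,40],[0,0,0,0,0.009,0,40],[0,0,0,0,0.005,0,40],[0,0,0,0,0,0,40],[0,0,0,0,0,0,40]]'
for i in 1; do python3 -m jog '[[0,0,0,0,0.003,0,40],[0,0,0,0,0,0,40],[0,0,0,0,0,0,40]]'
python3 -m jog '[[0,0,0,0,0.002,0,40],[0,0,0,0,0,0,40],[0,0,0,0,0,0,40]]'; done
```

```text
time_s: 11.22
position: [0.538, 0.202, 0.1368]
tool_rot: [[-0.054, 0.999, 0.002], [0.999, 0.054, 0.0], [0.0, 0.002, -1.0]]
ft_force: [-0.8, 0.3, 3.8]
grip_width: 0.0431
gripper_force: 37.4
time_s: 11.6
position: [0.5401, 0.2022, 0.1368]
tool_rot: [[-0.054, 0.999, 0.0], [0.999, 0.054, -0.0], [-0.0, 0.0, -1.0]]
ft_force: [-3.3, -0.8, 5.7]
grip_width: 0.0427
gripper_force: 37.6
time_s: 11.98
position: [0.542, 0.2023, 0.1368]
tool_rot: [[-0.054, 0.999, -0.0], [0.999, 0.054, -0.0], [0.0, -0.0, -1.0]]
ft_force: [-2.6, 0.3, 7.1]
grip_width: 0.0431
gripper_force: 37.7
```

```bash
python3 -m jog '[[0,0,0,0,0.001,-0.0005,40],[0,0,0,0,0,0,40],[0,0,0,0,0,0,40]]'
python3 -m jog '[[0,0,0,0,0.001,0,40],[0,0,0,0,0,0,40],[0,0,0,0,0,0,40]]'
python3 -m jog '[[0,0,0,0,0.001,0,40],[0,0,0,0,0,0,40],[0,0,0,0,0,0,40]]'
```

```text
time_s: 12.35
position: [0.5429, 0.2023, 0.1368]
tool_rot: [[-0.054, 0.999, -0.0], [0.999, 0.054, -0.0], [-0.0, -0.0, -1.0]]
ft_force: [-2.1, -0.3, 0.9]
grip_width: 0.0427
gripper_force: 37.3
time_s: 12.72
position: [0.544, 0.2024, 0.1369]
tool_rot: [[-0.054, 0.999, -0.0], [0.999, 0.054, -0.0], [-0.0, -0.0, -1.0]]
ft_force: [-0.4, -1.0, -0.7]
grip_width: 0.0433
gripper_force: 37.1
time_s: 13.1
position: [0.5451, 0.2024, 0.1369]
tool_rot: [[-0.054, 0.999, 0.0], [0.999, 0.054, -0.0], [-0.0, 0.0, -1.0]]
ft_force: [-0.1, -0.3, -0.9]
grip_width: 0.0431
gripper_force: 36.9
```

```bash
python3 -m jog '[[0,0,0,0,0.0005,0,40],[0,0,0,0,0,0,40],[0,0,0,0,0,0,40]]' | grep -E "pos|ft"
python3 -m jog '[[0,0,0,0,0.0005,0,40],[0,0,0,0,0,0,40],[0,0,0,0,0,0,40]]' | grep -E "pos|ft"
python3 -m jog '[[0,0,0,0,0.0005,0,40],[0,0,0,0,0,0,40],[0,0,0,0,0,0,40]]'| grep -E "pos|ft"
```

```text
position: [0.5455, 0.2024, 0.1369]
ft_force: [0.1, -0.0, -3.7]
position: [0.546, 0.2025, 0.137]
ft_force: [0.1, 0.2, -4.3]
position: [0.5465, 0.2025, 0.137]
ft_force: [-0.2, 0.4, -4.2]
```

```bash
python3 -m jog '[[0,0,0,0,0.0005,0,40],[0,0,0,0,0,0,40],[0,0,0,0,0,0,40]]' | grep -E "pos|ft"
python3 -m jog '[[0,0,0,0,0.0005,0,40],[0,0,0,0,0,0,40],[0,0,0,0,0,0,40]]' | grep -E "pos|ft"
```

```text
position: [0.5468, 0.2024, 0.1369]
ft_force: [-2.1, -1.7, -3.2]
position: [0.547, 0.2023, 0.1369]
ft_force: [-5.1, -3.1, -2.2]
```

```bash
python3 -m jog '[[0,0,0,0,0.0005,0,40],[0,0,0,0,0,0,40],[0,0,0,0,0,0,40]]' | grep -E "pos|ft"
python3 -m jog '[[0,0,0,0,0.0005,0,40],[0,0,0,0,0,0,40],[0,0,0,0,0,0,40]]' | grep -E "pos|ft"
```

```text
position: [0.5472, 0.2022, 0.1369]
ft_force: [-6.7, -3.9, -0.5]
position: [0.5473, 0.2021, 0.1369]
ft_force: [-7.5, -4.1, 0.0]
```

```bash
python3 -m jog '[[0,0,0,-0.0005,0,0,40],[0,0,0,0,0,0,40],[0,0,0,0,0,0,40]]' | grep -E "pos|ft"
python3 -m jog '[[0,0,0,-0.0005,0,0,40],[0,0,0,0,0,0,40],[0,0,0,0,0,0,40]]' | grep -E "pos|ft"
```

```text
position: [0.5477, 0.2018, 0.1369]
ft_force: [-5.7, -3.8, -0.6]
position: [0.5476, 0.2017, 0.1369]
ft_force: [-5.5, -1.5, -1.6]
```

```bash
python3 -m jog '[[0,0,0,-0.0003,0.0005,0,40],[0,0,0,0,0,0,40],[0,0,0,0,0,0,40]]' | grep -E "pos|ft"
python3 -m jog '[[0,0,0,-0.0001,0.0005,0,40],[0,0,0,0,0,0,40],[0,0,0,0,0,0,40]]' | grep -E "pos|ft"
```

```text
position: [0.5477, 0.2017, 0.1369]
ft_force: [-7.9, 0.1, -1.4]
position: [0.5478, 0.2017, 0.1369]
ft_force: [-10.3, -1.2, -0.1]
```

```bash
python3 -m jog '[[0,0,0,-0.0002,-0.0005,0,40],[0,0,0,0,0,0,40],[0,0,0,0,0,0,40],[0,0,0,0,0,0,40],[0,0,0,0,0,0,40]]' | grep -E "pos|ft"
python3 -m jog '[[0,0,0,0,0,0,40],[0,0,0,0,0,0,40],[0,0,0,0,0,0,40],[0,0,0,0,0,0,40],[0,0,0,0,0,0,40],[0,0,0,0,0,0,40],[0,0,0,0,0,0,40],[0,0,0,0,0,0,40]]'
```

```text
position: [0.5477, 0.2016, 0.1369]
ft_force: [-7.6, 0.8, -0.1]
time_s: 18.85
position: [0.5477, 0.2016, 0.1369]
tool_rot: [[-0.054, 0.999, -0.003], [0.999, 0.054, 0.001], [0.001, -0.003, -1.0]]
ft_force: [-6.5, 1.7, -0.3]
grip_width: 0.043
gripper_force: 37.1
```

```bash
python3 -m jog '[[0,0,0,0.0003,0.0003,0,40],[0,0,0,0,0,0,40],[0,0,0,0,0,0,40],[0,0,0,0,0,0,40],[0,0,0,0,0,0,40],[0,0,0,0,0,0,40]]' | grep -E "pos|ft"
python3 -m jog '[[0,0,0,0,0,0,40],[0,0,0,0,0,0,40],[0,0,0,0,0,0,40],[0,0,0,0,0,0,40],[0,0,0,0,0,0,40],[0,0,0,0,0,0,40],[0,0,0,0,0,0,40],[0,0,0,0,0,0,40]]'| grep -E "pos|ft"
```

```text
position: [0.5477, 0.2016, 0.1369]
ft_force: [-9.0, -1.3, 0.0]
position: [0.5477, 0.2016, 0.1369]
ft_force: [-8.5, -0.5, 0.4]
```

```bash
python3 -m jog '[[0,0,0,0,0,0,53],[0,0,0,0,0,0,55],[0,0,0,0,0,0,60],[0,0,0,0,0,0,80],[0,0,0,0,0,0,80],[0,0,0,0,0,0,80]]'
python3 -m jog '[[0,0,0,0,0,-0.02,80],[0,0,0,0,0,-0.04,80],[0,0,0,0,0,-0.05,80],[0,0,0,0,0,-0.03,80],[0,0,0,-0.005,-0.04,0,80],[0,0,0,-0.005,-0.04,0,80],[0,0,0,0,0,0,80],[0,0,0,0,0,0,80]]'
python3 - <<'E'
from h import *
shot('side','s5.png');d=shot('wrist','w5.png')
a=cv2.imread('pics/s5.png');b=cv2.imread('pics/w5.png')
cv2.imwrite('pics/c5.png',np.hstack([cv2.resize(a[80:240,220:380],(400,400)),cv2.resize(b[80:240,260:420],(400,400))]))
E
```

```text
time_s: 21.35
position: [0.5496, 0.2014, 0.1371]
tool_rot: [[-0.054, 0.999, 0.0], [0.999, 0.054, 0.0], [0.0, 0.0, -1.0]]
ft_force: [0.5, -0.4, 0.1]
grip_width: 0.0682
gripper_force: 0.0
time_s: 22.35
position: [0.4706, 0.1871, 0.2773]
tool_rot: [[-0.054, 0.999, 0.001], [0.999, 0.054, 0.0], [0.0, 0.001, -1.0]]
ft_force: [-0.8, -0.3, -0.7]
grip_width: 0.0683
gripper_force: 0.0
```

View pics/c5.png

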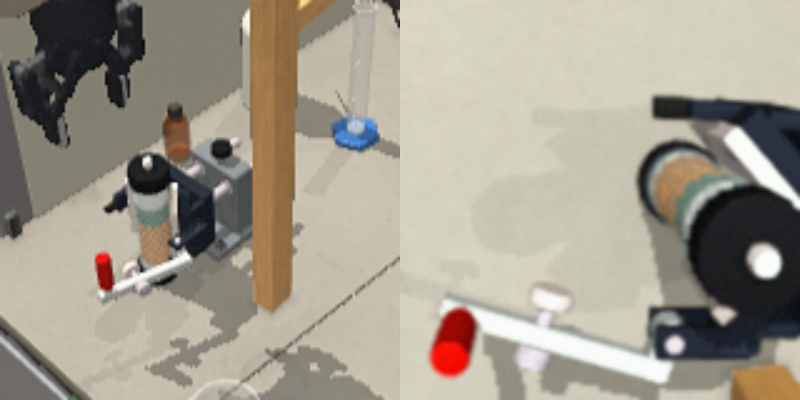

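The column stands upright in the V: barb at about (406,185) in the wrist view, knob top at (280,222). I'll locate both.

Run:
```python
from h import *
d=np.load('pics/w5.npz');b=np.load('pics/side1.npz')
print('barb',fonz(d,406,184.6,.178),'knob',fonz(d,280.2,221.5,.15))
im=d['pixels'].astype(int);m=((im[:,:,0]>120)&(im[:,:,1]<40)&(im[:,:,2]<40)).astype(np.uint8)
n,_,s,c=cv2.connectedComponentsWithStats(m);print([(s[i].tolist(),c[i]) for i in range(1,n) if s[i][4]>30])
s2=np.load('pics/s5.npz');print('side barb',onz(s2,220+147/2.5,80+158/2.5,.178),'knob',onz(s2,220+104/2.5,80+256/2.5,.15))
P=np.array([.5320,.1453]);y=np.radians(2.6)
seat=np.array([.5477,.2016])
R=lambda a:np.array([[np.cos(a),-np.sin(a)],[np.sin(a),np.cos(a)]])
pin=seat+R(y)@[-.018,-.056];print('pin from seat',pin)
for g in (1.276,1.2,1.0,.8,.6,.4,.2,.12,0):
    print(g,pin+R(y+g)@[-.018,.092])
```

```text
barb [0.54509884 0.20231299 0.178     ] knob [0.43904315 0.15298908 0.15      ]
[([273, 204, 17, 26, 290], array([280.80689655, 216.86896552]))]
side barb [0.54629018 0.20189281 0.178     ] knob [0.43969577 0.14864606 0.15      ]
pin from seat [0.53225886 0.14484111]
1.276 [0.43866256 0.15010736]
1.2 [0.43933259 0.15719863]
1.0 [0.44363998 0.1754139 ]
0.8 [0.45148034 0.19241034]
0.6 [0.46254108 0.20751033]
0.4 [0.47638124 0.22011191]
0.2 [0.49244907 0.22971267]
0.12 [0.49935888 0.23262261]
0 [0.51010399 0.23592987]
```

```bash
python3 -m jog '[[0,0,-0.18,0,0,0,50],[0,0,-0.18,0,0,0,50],[0,0,-0.18,0,0,0,45],[0,0,-0.18,0,0,0,45],[0,0,-0.18,0,0,0,45],[0,0,-0.18,0,0,0,45],[0,0,0,0,0,0,45],[0,0,0,0,0,0,45]]'
python3 - <<'E'
from h import *
o=observe();print(o['tool_rot'].T@(np.array([.4392,.151,.125])-o['position']),o['q'])
E
```

```text
time_s: 23.45
position: [0.4704, 0.1871, 0.2768]
tool_rot: [[-0.905, 0.426, -0.0], [0.426, 0.905, -0.0], [0.0, -0.0, -1.0]]
ft_force: [-0.3, 0.3, 0.2]
grip_width: 0.0387
gripper_force: 0.0
[ 0.01278587 -0.04592079  0.15181747] [ 8.26761170e+00  1.56368927e+01  7.60057436e+01  1.74415890e-03
  8.83739456e+01 -5.65026349e+01]
```

```bash
python3 -m jog '[[0,0,0,0.0128,-0.046,0,45],[0,0,0,0,0,0.05,45],[0,0,0,0,0,0.05,45],[0,0,0,0,0,0.015,45],[0,0,0,0,0,0,45],[0,0,0,0,0,0,45]]' | grep -E "pos|ft"
python3 -m jog '[[0,0,0,0,0,0.015,45],[0,0,0,0,0,0.015,45],[0,0,0,0,0,0.007,45],[0,0,0,0,0,0,45],[0,0,0,0,0,0,45]]'
```

```text
position: [0.4396, 0.1509, 0.1629]
ft_force: [-0.2, 0.6, -0.2]
time_s: 24.82
position: [0.4394, 0.1509, 0.1257]
tool_rot: [[-0.906, 0.423, 0.001], [0.423, 0.906, 0.0], [-0.001, 0.001, -1.0]]
ft_force: [-0.3, 0.1, -0.5]
grip_width: 0.0383
gripper_force: 0.0
```

```bash
python3 -m jog '[[0,0,0,0,0,0,35],[0,0,0,0,0,0,28],[0,0,0,0,0,0,22],[0,0,0,0,0,0,22],[0,0,0,0,0,0,22]]' 20
python3 - <<'E'
from h import *
d=shot('wrist','w6.png');b=cv2.imread('pics/w6.png')
cv2.imwrite('pics/c6.png',cv2.resize(b[80:380,120:520],(800,600)))
E
```

```text
time_s: 25.45
position: [0.439, 0.1508, 0.125]
tool_rot: [[-0.906, 0.423, -0.0], [0.423, 0.906, -0.0], [0.0, -0.0, -1.0]]
ft_force: [0.0, 0.5, -0.0]
grip_width: 0.0188
gripper_force: 0.0
```

View pics/c6.png

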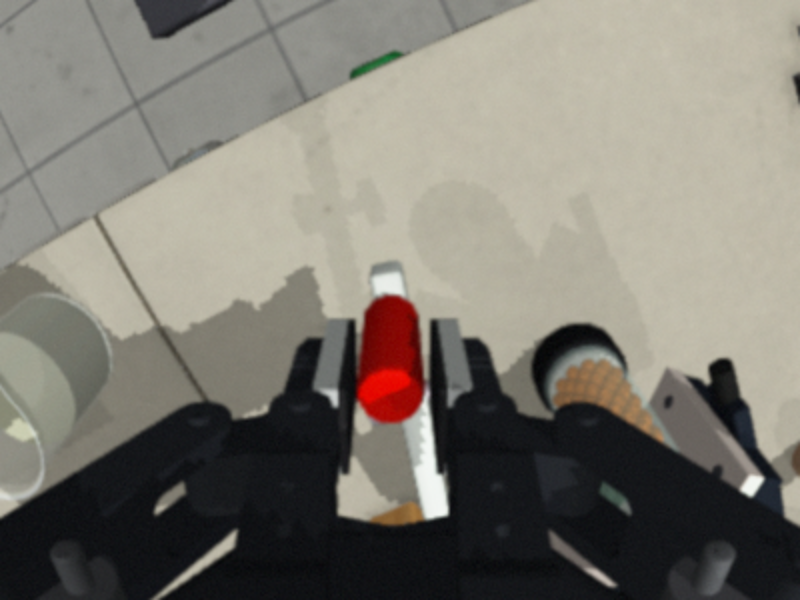

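The knob (crop 390,360) sits between the fingers. I'll swing the arm now.

```bash
python3 -m jog '[[0,0,0,0.002,0.008,0,22],[0,0,0,0.002,0.008,0,22],[0,0,0,0.002,0.008,0,22],[0,0,0,0,0.0095,0,22],[0,0,0,0,0.0095,0,22],[0,0,0,-0.0018,0.009,0,22],[0,0,0,-0.0018,0.009,0,22],[0,0,0,0,0,0,22]]' | grep -E "pos|ft|width"
python3 -m jog '[[0,0,0.18,0,0,0,22],[0,0,0.18,0,0,0,22],[0,0,0.18,0,0,0,22],[0,0,0,0,0,0,22]]'
```

```text
position: [0.4623, 0.2074, 0.1246]
ft_force: [-1.5, 0.2, -0.4]
grip_width: 0.0189
time_s: 27.0
position: [0.4624, 0.2065, 0.125]
tool_rot: [[-0.559, 0.829, -0.0], [0.829, 0.559, -0.001], [-0.001, -0.001, -1.0]]
ft_force: [-2.7, -4.6, 0.2]
grip_width: 0.019
gripper_force: 2.2
```

```bash
python3 -m jog '[[0,0,0,0.0013,0.0093,0,22],[0,0,0,0.0013,0.0093,0,22],[0,0,0,-0.0005,0.0093,0,22],[0,0,0,-0.0005,0.0093,0,22],[0,0,0,-0.0015,0.0074,0,22],[0,0,0,0,0,0,22]]' | grep -E "pos|ft|width"
python3 -m jog '[[0,0,0,-0.0012,0.004,0,22],[0,0,0,-0.0012,0.004,0,22],[0,0,0,0,0,0,22],[0,0,0,0,0,0,22]]'
```

```text
position: [0.4992, 0.2326, 0.1247]
ft_force: [-2.0, -0.3, -1.8]
grip_width: 0.0187
time_s: 28.25
position: [0.5064, 0.2348, 0.1247]
tool_rot: [[-0.561, 0.828, -0.002], [0.828, 0.561, 0.0], [0.002, -0.002, -1.0]]
ft_force: [-5.1, 0.4, -0.7]
grip_width: 0.0189
gripper_force: 2.1
```

```bash
python3 -m jog '[[0,0,0,-0.0005,0.0014,0,22],[0,0,0,-0.0005,0.0014,0,22],[0,0,0,0,0,0,22]]' | grep -E "pos|ft|width"
python3 -m jog '[[0,0,0,-0.0003,0.001,0,22],[0,0,0,0,0,0,22],[0,0,0,0,0,0,22]]'| grep -E "pos|ft|width"
python3 -m jog '[[0,0,0,-0.0003,0.001,0,22],[0,0,0,0,0,0,22],[0,0,0,0,0,0,22]]'| grep -E "pos|ft|width"
```

```text
position: [0.5087, 0.2356, 0.1246]
ft_force: [-7.5, 1.5, 1.0]
grip_width: 0.0186
position: [0.5096, 0.2359, 0.1246]
ft_force: [-8.6, -0.0, 1.2]
grip_width: 0.0188
position: [0.5105, 0.2362, 0.1246]
ft_force: [-8.5, -0.2, 0.8]
grip_width: 0.0186
```

```bash
python3 -m jog '[[0,0,0,-0.0003,0.001,0,22],[0,0,0,0,0,0,22],[0,0,0,0,0,0,22]]' | grep -E "pos|ft|width"
python3 -m jog '[[0,0,0,-0.0003,0.001,0,22],[0,0,0,0,0,0,22],[0,0,0,0,0,0,22]]'| grep -E "pos|ft|width"
```

```text
position: [0.5115, 0.2366, 0.1246]
ft_force: [-9.6, 1.2, 1.0]
grip_width: 0.0193
position: [0.512, 0.2367, 0.1246]
ft_force: [-10.8, -0.3, 2.6]
grip_width: 0.0191
```

```bash
python3 -m jog '[[0,0,0,-0.0003,0.001,0,22],[0,0,0,0,0,0,22],[0,0,0,0,0,0,22]]' | grep -E "pos|ft|width"
python3 -m jog '[[0,0,0,-0.0003,0.001,0,22],[0,0,0,0,0,0,22],[0,0,0,0,0,0,22]]'| grep -E "pos|ft|width"
```

```text
position: [0.512, 0.2368, 0.1245]
ft_force: [-15.6, -1.2, 4.3]
grip_width: 0.0189
position: [0.5122, 0.2369, 0.1244]
ft_force: [-19.6, -4.0, 5.9]
grip_width: 0.0187
```

```bash
python3 -m jog '[[0,0,0,0.0006,-0.0018,0,22],[0,0,0,0,0,0,30],[0,0,0,0,0,0,45],[0,0,0,0,0,0,45],[0,0,0,0,0,0,45]]' | grep -E "pos|ft|width"
python3 -m jog '[[0,0,0,0,0,-0.02,45],[0,0,0,0,0,-0.04,45],[0,0,0,0,0,-0.05,45],[0,0,0,0,0,-0.02,45],[0,0,0,0.02,-0.05,0,45],[0,0,0,0,-0.05,0,45],[0,0,0,0,0,0,45],[0,0,0,0,0,0,45]]' | grep -E "pos|ft"
python3 - <<'E'
from h import *
s=shot('side','s7.png');d=shot('wrist','w7.png')
a=cv2.imread('pics/s7.png');b=cv2.imread('pics/w7.png')
cv2.imwrite('pics/c7.png',np.hstack([cv2.resize(a[80:240,220:380],(400,400)),cv2.resize(b[40:280,280:520],(400,400))]))
for n,dd in(('side',s),('wrist',d)):
    im=dd['pixels'].astype(int);m=((im[:,:,0]>200)&(im[:,:,1]<50)&(im[:,:,2]<50)).astype(np.uint8)
    k,_,st,c=cv2.connectedComponentsWithStats(m);print(n,[(st[i].tolist(),c[i]) for i in range(1,k) if st[i][4]>15])
E
```

```text
position: [0.5148, 0.2367, 0.1251]
ft_force: [0.1, -0.3, -0.7]
grip_width: 0.0382
position: [0.4211, 0.1974, 0.2554]
ft_force: [-0.4, -0.8, 0.2]
side [([473, 379, 16, 21, 36], array([481.72222222, 390.25      ]))]
wrist [([416, 206, 14, 15, 171], array([422.4619883 , 212.94736842]))]
```

View pics/c7.png

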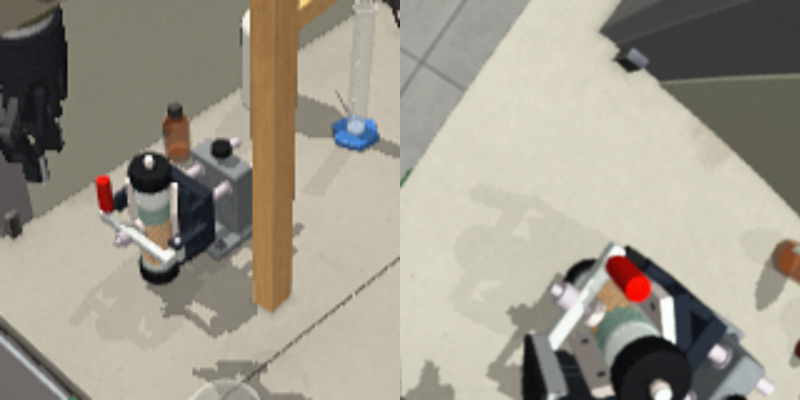

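The arm is closed across the column, with the bar on its stop and the column upright in the V. I'll check the knob and barb positions.

Run:
```python
from h import *
w=np.load('pics/w7.npz');s=np.load('pics/s7.npz')
u=lambda x,y:(280+(x-400)*.6,40+y*.6)
print('knob',fonz(w,*u(638,287),.15),onz(s,220+103/2.5,80+179/2.5,.15),'barb',fonz(w,*u(660,392),.178),onz(s,220+148.5/2.5,80+158/2.5,.178))
print(observe()['time_s'])
```

```text
knob [0.50879297 0.23760784 0.15      ] [0.50979256 0.23437333 0.15      ] barb [0.54463473 0.2027805  0.178     ] [0.54740631 0.2007857  0.178     ]
32.6
```

The knob is at about (0.509, 0.236), which is where the shut position should put it, and the column is in its seat. Handing in.

```bash
python3 -c "
from rig import job
print(job.close_job())"
```

```text
the job is handed in; nothing more can be done
None
```

The column is seated in the V, having been pressed there at about 8–9 N for over a second; the retaining arm is shut on its stop, and the job was handed in at about 33 s (no verdict was returned).

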